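# Seat a lens in the cam lifter and hold it up in the beam

### The arm

A 6-joint arm with a two-finger parallel gripper is mounted at the origin on a cart in front of the work surface, level with it; the furniture and walls round the work are solid. World frame = base frame: x ahead of the robot, y to its left, z up, the work surface at z = 0. Lengths are in m, angles in rad, forces in N, time in s.
With the tool pointing down it reaches from about 0.375 to 0.9 m from the base axis. Payload 3.1 kg.
Tool frame: the origin (TCP) lies midway between the tips of the shut fingers; the grasp point (between the pads) lies 19 mm behind it (manip.grip_depth is the distance from the TCP to the grasp point, in m); z points along the fingers, y is the line along which they close (so a half turn about z gives the same grasp; the last joint's range is limited). The gripper opens to 85 mm and grips with 20 to 120 N. Pads are 22 mm wide; open, the fingers measure 114 mm over their backs; the gripper's body (76 mm by 85 mm) begins 54 mm behind the grasp point. The pads swing forward as they close: fully open they stand 13 mm farther back than shut.
Start: joints at [-1.452, 0.527, 1.433, -0, 1.181, -0.178], TCP at [0.183, -0.598, 0.231] pointing down, gripper open.
Joint ranges: [-3.08, 3.08], [-0.75, 2.2], [0.22, 2.44], [-1.43, 4.57], [0, 2.65], [-2.85, 2.85]. Speed limits (rad/s): [2.79, 2.79, 3.14, 3.14, 3.14, 3.14].

### API

Orientations are given as a unit quaternion [x, y, z, w].
In Python, from station import telemetry, snapshot, manip gives the robot as it stands. The module is installed in compiled form; this text tells all that it offers.
- The arm moves only by the shell command python3 -m crank 'ROWS' [OPENING] [FORCE]. ROWS is text: rows parted by semicolons, each of 6 numbers parted by spaces: the shift along the tool's x, y, z as a fraction of full scale, then the turn, a rotation vector about the tool's x, y, z as a fraction of full scale. A call has exactly 5 rows; each row shifts and turns the commanded pose from where the row before left it, along the tool's axes as they then stand; what a row does not reach is not made up. Full scale, the value 1, is 4 cm for a shift and 90 degrees for a turn. A row lasts 1/10 s, in which the tool goes at most 50 mm and 8.59 degrees, less where a joint would pass 70% of its speed; a pose out of reach is approached as far as the arm can. A call with a number of a shift or a turn outside -1 to 1 is refused whole. A call with a gripper value outside its range is refused whole. OPENING is the opening, from -1 (shut) to 1 (fully open), set as the call begins (- or left out, the last holds). The fingers move at their own pace and stop on an object; FORCE is the grip in N (left out, the last holds). Time passes only in rows, so rows that do not move let the fingers close, or fill a call up. It gives the time, the measured TCP pose, the force, the opening and the grip force at its end, in the units of the state.
- telemetry.sense(): the state, without advancing time (a new reading comes with each control period).
- snapshot(name): name is "scene" or "top"; returns a dict with "image" (400x640x3 uint8, red, green, blue), "depth" (400x640 float32, m along the optical axis (not along the pixel's ray), 0 where there is no reading), "camera_matrix" (3x3 intrinsics, pixels), "rvec" (rotation vector, rad) and "tvec" (3), from world to camera coordinates, as OpenCV has them. Camera axes: x right, y down, z forward; pixel columns grow to the right and rows downward; lengths in m; the calibration is good to about 2 mm. A picture is of the moment at which its call begins.
- manip.sign_off(): hands the job in; it is judged then, once.
The state is a dict: "t": time; "q": joint angles; "qd": joint speeds; "tau": joint torques, N m; "tcp_pos": TCP position; "tool_rot": TCP orientation; "force": force on the tool from outside, world axes, zero at the start; "ft_torque": the same for the moment, N m; "finger_gap": opening from 0.0 (shut) to 1.0 (fully open); "gripper_force": force on a finger pad.
Only numpy, scipy, OpenCV 4.12 (cv2) and the standard library are available. Lean on these libraries where they do the work, as an engineer would, in place of code of your own. Each camera call takes 0.05 s, during which the arm holds its last target. There are 200 camera calls.

### The job

Pick up the round lens on its post, squeezing it only lightly (a grip of no more than about 15 N), and set it down gently in the round nest of the lifter on the small black breadboard, facing along the line between the diode laser and the power sensor; let go of it while the lever is still down. Then swing the cam lever up to its point of highest lift, where the lever stands upright, and finish while still holding the lever there against its return spring, so that the lens stays up in the beam for the reading. Leave everything else on the table where it is.

Things in the scene. Friction and masses are not known exactly. Their poses are not given: they have to be found in the camera images.
- lens: round lens in a black ring on a steel post with a round foot, 88 mm high, 0.17 to 0.27 kg, loose. Origin: centre of the foot's underside, z up, x along the optical axis (both sides look alike). Foot 40 mm across, 8 mm thick; post 12.6 mm across from z = 8 to 58 mm. Grip the ring across its diameter (along y) or the post
- lens_centre (a point): centre of the lens ring, 73 mm above the foot's underside; the ring is 30 mm across (in the lens's y and z) and 12 mm thick (in x)
- station: fixed black breadboard, 150 (x) by 260 (y) by 12.7 mm on 10 mm rubber feet; origin on the table under its centre, z up. The beam runs along its y, above x = 0, from the silver diode laser on a post (y = 0.07 to 0.13 m, top 0.205 m) to the round black power sensor on a post (y = -0.09 to -0.11 m, top 0.21 m). The lifter is in the middle, its lever on the front (-x) side, nearest the robot
- nest (a point): centre of the floor of the nest, a round aluminium cup on the lifter's platform, 96 mm above the table at rest: inner diameter 45 mm at the floor, 9.5 mm deep, its wall flared to 51 mm at the lip; the lens's foot stands on this floor. It rises 19.3 mm at full lift, which brings the lens centre to the beam, 188 mm above the table
- handle: middle of the cam lever's black round handle, 17 mm across and 50 mm long, level along the station's x, 94 mm in front of its centre and 51 mm above the table at rest. It moves on a circle of radius 80 mm about axle, in the station's y-z plane. Pinch it from above across the station's y (it can turn between the fingers) or push it
- axle (a point): point on the axis of the cam axle (which runs along the station's x), level with the handle's middle, 68 mm above the table
- cam_lever (a joint): lever angle, rad. 0: at rest on its stop, pointing to the station's -y, 12 degrees below level. It grows as the lever swings up and over towards +y; at 1.78 the lever is upright and the lift highest; beyond (stop at 2.53) the platform sinks again. A return spring always pulls it back to 0, with 2 to 4 N at the handle
- mirror_mount: square black mirror mount on a post with a round foot, 45 x 45 x 94 mm, not the lens; to be left alone. Origin under its centre
- hex_key: black L hex key, 31 x 88 x 5 mm; to be left alone. Origin under its centre
- usb_hub: silver USB hub, 57 x 95 x 20 mm; to be left alone. Origin under its centre
- lens_cap: black plastic lens cap, 58 mm across, 9 mm high; to be left alone. Origin under its centre
- tape_roll: roll of blue tape, 63 mm across, 19 mm high; to be left alone. Origin under its centre
- clamp_fork: black slotted clamping fork, 22 x 75 x 8 mm; to be left alone. Origin under its centre
- spare_post: bare stainless post standing on end, 13 mm across, 75 mm high; to be left alone. Origin under its centre
- jar: small screw jar with black cap, 50 mm across, 60 mm high; to be left alone. Origin under its centre

How it is judged:
By the outcome, as a careful person would: the job done as asked, in the order asked, and still so for the second after the job is handed in, while the arm keeps its last pose, push and grip.
It also fails if it takes over 54 s, if anything falls off the work surface, if the arm or the gripper's body presses on something with over 40 N, if the wrist force passes 120 N, or if a joint passes its speed limit or range.

## Working session

There is one attempt and no reset: what is moved stays moved. The work goes in short steps, Python scripts to look and compute and a shell command to move; the robot and the scene stay as the last step left them, time stands still between calls to the robot, and variables do not carry over. Pictures are saved under pics/ and viewed, at most 12 in all, crops included, and the job is handed in when it is done.

```bash
mkdir -p pics && cat > h.py <<'E'
import numpy as np, cv2
from station import telemetry, snapshot, manip
from scipy.spatial.transform import Rotation as R
def cam(s):
    Rm=cv2.Rodrigues(np.array(s["rvec"],float))[0]; t=np.array(s["tvec"],float).ravel(); return np.array(s["camera_matrix"]),Rm,t
def pts(s):
    K,Rm,t=cam(s); d=s["depth"]; v,u=np.mgrid[:d.shape[0],:d.shape[1]]
    P=np.stack([(u-K[0,2])/K[0,0]*d,(v-K[1,2])/K[1,1]*d,d],-1)
    W=(P-t)@Rm; W[d==0]=np.nan; return W
def ray(s,u,v,z):
    K,Rm,t=cam(s); c=-Rm.T@t; r=Rm.T@np.linalg.inv(K)@[u,v,1]; return c+r*(z-c[2])/r[2]
def proj(s,p):
    K,Rm,t=cam(s); return cv2.projectPoints(np.array(p,float).reshape(-1,3),cv2.Rodrigues(Rm)[0],t,K,None)[0].reshape(-1,2)
def save(s,n): cv2.imwrite("pics/"+n,cv2.cvtColor(s["image"],cv2.COLOR_RGB2BGR))
E
python3 - <<'E'
from h import *
import pickle
o={n:snapshot(n) for n in("scene","top")}
pickle.dump(o,open("s0.pkl","wb"))
for n in o:
    save(o[n],n+"0.png"); K,Rm,t=cam(o[n]); print(n,-Rm.T@t,K[0,0],Rm[2])
s=telemetry.sense(); print(s)
E
```

```text
scene [-0.00902321  0.61644594  0.79054821] 444.7475580992077 [ 0.48391426 -0.62991195 -0.60748492]
top [ 0.49804001 -0.11334959  1.21649611] 399.17179719801373 [ 0.04344595  0.00848617 -0.99901974]
{'t': 0.1, 'q': array([-1.45252805e+00,  5.28381905e-01,  1.43379069e+00, -1.31675464e-05,
        1.18141715e+00, -1.78489284e-01]), 'qd': array([ 0.00035613, -0.00213585, -0.0039013 , -0.00105241,  0.00149432,
        0.00111086]), 'tau': array([ 4.57446158e-04, -4.43304276e+01, -1.78587466e+01, -2.79543210e-04,
        3.91387948e-03, -1.29105409e-06]), 'tcp_pos': array([ 0.18271537, -0.59700799,  0.23042088]), 'tool_rot': array([ 9.89011187e-01,  1.47837324e-01,  2.39764962e-05, -9.98276685e-04]), 'force': array([-0.53446574, -0.56362327,  0.46841992]), 'ft_torque': array([-0.02151331, -0.00343598, -0.01217062]), 'gripper_force': 0.0, 'finger_gap': 0.9998602784314317}
```

View pics/scene0.png

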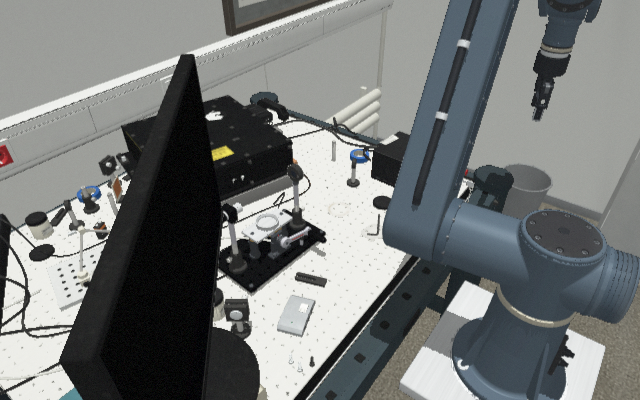

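View pics/top0.png

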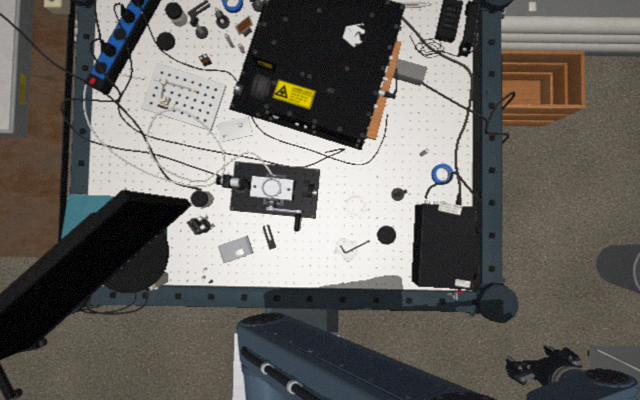

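Scene view: breadboard at (270,240), monitor on the left, mirror mount at (237,315), hub (296,313), a post in front of the blue tape at (353,170). Top view: station at (275,190), lens candidate at (398,194), tape (442,174), spare post (424,152), lens cap (386,235), jar (200,198). I'll zoom in on both.

```bash
python3 - <<'E'
from h import *
import pickle
o=pickle.load(open("s0.pkl","rb"))
a=o["top"]["image"][140:270,180:460]; b=o["scene"]["image"][130:290,200:400]
a=cv2.resize(a,(560,260),interpolation=cv2.INTER_CUBIC);b=cv2.resize(b,(400,320),interpolation=cv2.INTER_CUBIC)
c=np.zeros((590,560,3),np.uint8);c[:260]=a;c[270:,:400]=b
cv2.imwrite("pics/c.png",c[:,:,::-1])
s=o["top"];W=pts(s)
# station board: dark at z~.0227
m=(abs(W[...,2]-.0227)<.008)&(s["image"].max(2)<70)&(abs(W[...,0]-.5)<.4)
m[:, :222]=0;m[:,330:]=0;m[:150]=0;m[230:]=0
n,l,st,ce=cv2.connectedComponentsWithStats(m.astype(np.uint8))
i=1+st[1:,4].argmax();v,u=np.where(l==i)
P=np.array([ray(s,x,y,.0227)[:2] for x,y in zip(u,v)],np.float32)
print(st[i],cv2.minAreaRect(P))
for lo,hi in((.06,.12),(.08,.12)):
    m=(W[...,2]>lo)&(W[...,2]<hi); m[:, :385]=0;m[:,412:]=0;m[:175]=0;m[215:]=0
    print(m.sum(),np.nanmean(W[m],0),np.nanmin(W[m],0),np.nanmax(W[m],0))
K,Rm,t=cam(s)
for z in(.1,):
  W2=W[165:215,225:325]; 
  m=(W2[...,2]>.085)&(W2[...,2]<.115); print(m.sum(),W2[m].min(0),W2[m].max(0))
  m=(W2[...,2]>.16); print(W2[m].min(0),W2[m].max(0))
E
```

```text
[ 268  165   51   52 1203] ((0.5785009264945984, -0.007414460182189941), (0.1533917337656021, 0.1467067450284958), 85.93579864501953)
43 [ 0.57573746 -0.32542729  0.08482844] [ 0.56752141 -0.33931268  0.06057793] [ 0.58489158 -0.31255652  0.09271387]
39 [ 0.57599927 -0.32637411  0.08605145] [ 0.56752141 -0.33931268  0.08037722] [ 0.58489158 -0.3135832   0.09271387]
853 [ 0.52647496 -0.06391598  0.08549629] [0.61386224 0.14778367 0.1095156 ]
[ 0.55348047 -0.06611607  0.17181431] [0.61241352 0.1476284  0.21401003]
```

View pics/c.png

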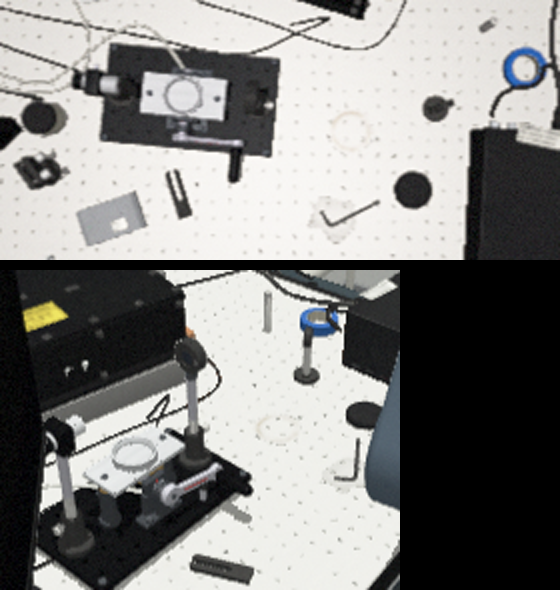

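Top crop: lens at crop (437,106), foot and dark ring displaced outward, seen nearly edge-on in the scene crop at (308,338). Nest circle at crop (183,95), i.e. image (271.5,187.5). Lever handle at crop (235,165).

```bash
python3 - <<'E'
from h import *
import pickle
o=pickle.load(open("s0.pkl","rb"))
s=o["top"];W=pts(s);im=s["image"]
m=(abs(W[...,2]-.0227)<.006)&(im.max(2)<75); mm=np.zeros_like(m); mm[155:225,225:325]=m[155:225,225:325]
mm=cv2.morphologyEx(mm.astype(np.uint8),cv2.MORPH_OPEN,np.ones((2,2)))
v,u=np.where(mm>0)
P=np.array([ray(s,x,y,.0227)[:2] for x,y in zip(u,v)],np.float32)
r=cv2.minAreaRect(P); print(r, cv2.boxPoints(r).round(4).tolist())
# nest
sub=cv2.resize(im[165:212,245:300],None,fx=6,fy=6,interpolation=cv2.INTER_CUBIC)
g=cv2.cvtColor(sub,cv2.COLOR_RGB2GRAY)
c=cv2.HoughCircles(g,cv2.HOUGH_GRADIENT,1,100,param1=80,param2=20,minRadius=40,maxRadius=70)
for x,y,q in c[0][:3]: print("nest",x,y,q,ray(s,245+(x-2.5)/6,165+(y-2.5)/6,.1055))
# plate
b=(abs(W[...,2]-.093)<.012)&(im.min(2)>130); b[:160]=0;b[215:]=0;b[:,:240]=0;b[:,310:]=0
v,u=np.where(b);P=np.array([ray(s,x,y,.096)[:2] for x,y in zip(u,v)],np.float32);print("plate",cv2.minAreaRect(P))
# sensor / laser
for nm,sl in(("las",(slice(165,215),slice(210,262))),("sen",(slice(165,215),slice(285,325)))):
    w=W[sl].reshape(-1,3);w=w[w[:,2]>.165];print(nm,len(w),w.mean(0),w.min(0),w.max(0),np.median(w,0))
# handle
h=W[195:240,285:310].reshape(-1,3);c=im[195:240,285:310].reshape(-1,3).max(1);w=h[(h[:,2]>.035)&(h[:,2]<.075)&(c<80)];print("handle",len(w),w.mean(0),w.min(0),w.max(0))
# lens
for nm,sl in(("top",(slice(175,215),slice(385,415))),("scene",(slice(145,195),slice(335,372)))):
    W=pts(o[nm]);i=o[nm]["image"]
    w=W[sl].reshape(-1,3); w=w[(w[:,2]>.062)&(w[:,2]<.095)&(np.hypot(w[:,0]-.576,w[:,1]+.326)<.035)]
    e,V=np.linalg.eigh(np.cov(w[:,:2].T)); print(nm,len(w),w.mean(0),np.sqrt(e),np.degrees(np.arctan2(V[1,1],V[0,1])))
    w=W[sl].reshape(-1,3); w=w[(w[:,2]>.004)&(w[:,2]<.014)&(np.hypot(w[:,0]-.576,w[:,1]+.326)<.04)]; print(" foot",len(w),w.mean(0),w.min(0),w.max(0))
a=cv2.resize(o["top"]["image"][180:208,384:416],(512,448),interpolation=cv2.INTER_CUBIC);b=cv2.resize(o["scene"]["image"][146:192,340:366],(260,460),interpolation=cv2.INTER_CUBIC)
c=np.zeros((460,780,3),np.uint8);c[:448,:512]=a;c[:,520:]=b;cv2.imwrite("pics/d.png",c[:,:,::-1])
E
```

```text
((0.5794616937637329, 0.039490483701229095), (0.2543943226337433, 0.14655157923698425), 85.64939880371094) [[0.4966999888420105, -0.08179999887943268], [0.6428999900817871, -0.09290000051259995], [0.6621999740600586, 0.1607999950647354], [0.515999972820282, 0.17190000414848328]]
nest 157.5 140.5 58.3 [0.57920925 0.0422454  0.1055    ]
plate ((0.5650646686553955, 0.04432268440723419), (0.11685315519571304, 0.09004969894886017), 85.5873031616211)
las 258 [0.58935887 0.14352993 0.19850419] [0.57243502 0.11494491 0.17304258] [0.61241352 0.17399105 0.20937367] [0.58874005 0.14274263 0.19855256]
sen 109 [ 0.5733701  -0.0585479   0.20370453] [ 0.55348047 -0.06611607  0.17181431] [ 0.59506885 -0.05078649  0.21401003] [ 0.57300907 -0.0587059   0.20591975]
handle 87 [ 0.49126133 -0.02974695  0.05752442] [ 0.46186819 -0.0632049   0.039763  ] [ 0.56362846 -0.00723681  0.07309206]
top 42 [ 0.57562191 -0.32547655  0.08540584] [0.00322656 0.00857854] 113.96833253707985
 foot 114 [ 0.57549626 -0.32584462  0.00708385] [ 0.5417446  -0.36034485  0.00403627] [ 0.61495054 -0.29080175  0.01303787]
scene 41 [ 0.57286452 -0.32261817  0.07843325] [0.00270831 0.00951905] 105.14378081291939
 foot 78 [ 0.57439241 -0.32417367  0.00750766] [ 0.55573797 -0.34887289  0.00401818] [ 0.60734268 -0.30511155  0.01381716]
```

View pics/d.png

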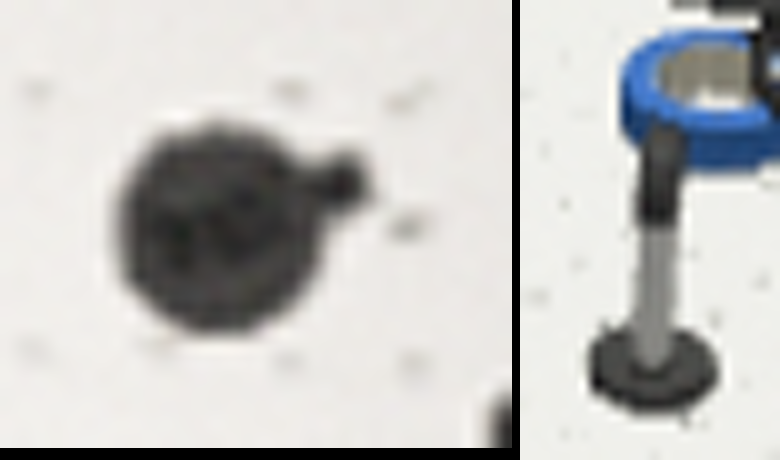

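Lens crops: the foot disc is centred at crop (220,228), the ring's tip is at (350,183), and the scene crop shows the ring nearly edge-on (width 640–685). I'll refine the position and yaw, then compute the move to it.

```bash
python3 - <<'E'
from h import *
import pickle
o=pickle.load(open("s0.pkl","rb"))
for nm,(u0,u1,v0,v1),sc in(("top",(384,416,180,208),0),("scene",(340,366,170,192),0)):
    s=o[nm]; g=s["image"][v0:v1,u0:u1].max(2); m=(g<110).astype(np.uint8)
    k=cv2.getStructuringElement(2,(7,7)) if nm=="top" else np.ones((3,7))
    mo=cv2.morphologyEx(m,cv2.MORPH_OPEN,k.astype(np.uint8)); n,l,st,ce=cv2.connectedComponentsWithStats(mo); i=1+st[1:,4].argmax()
    c=cv2.findContours((l==i).astype(np.uint8),0,1)[0][0]; e=cv2.fitEllipse(c); print(nm,e,"foot",ray(s,u0+e[0][0],v0+e[0][1],.006)[:2])
s=o["top"]
for z in(.066,.073,.08):
    p=ray(s,384+352/16-.5,180+183/16-.5,z); f=np.array([.5755,-.3255]); d=p[:2]-f; print(z,p,np.linalg.norm(d),np.degrees(np.arctan2(d[1],d[0])))
# predicted silhouettes for yaw hypotheses: ring tip ends in top & width in scene
for y in(-50,-58,-64,-70,-76):
    a=np.radians(y); d=np.array([np.cos(a),np.sin(a)]);n=np.array([-d[1],d[0]])
    q=[]
    for t in np.linspace(0,2*np.pi,24):
        for w in(-.006,.006): q.append([*(np.array([.5755,-.3255])+.015*np.cos(t)*d+w*n),.073+.015*np.sin(t)])
    T=proj(o["top"],q);S=proj(o["scene"],q); print(y,"top umax",T[:,0].max(),"v there",T[T[:,0]>T[:,0].max()-1.5,1].mean(),"scene u",S[:,0].min(),S[:,0].max())
row=lambda v:o["scene"]["image"][v,346:362].max(1)
for v in(161,163,165,167,173,176): print(v,row(v))
E
```

```text
top ((13.45143985748291, 14.153018951416016), (10.935369491577148, 11.863842010498047), 48.92975997924805) foot [ 0.57481894 -0.32868631]
scene ((13.0, 14.0), (2.2210233211517334, 11.87434196472168), 90.0) foot [ 0.56977568 -0.31941098]
0.066 [ 0.58072788 -0.34108464  0.066     ] 0.01643811515512135 -71.45592736993657
0.073 [ 0.58022478 -0.33969902  0.073     ] 0.014964482699437016 -71.59493609201292
0.08 [ 0.57972168 -0.33831341  0.08      ] 0.013490957571323884 -71.76431194657224
-50 top umax 406.0351178462535 v there 191.2653363670105 scene u 350.8268458417695 356.1285441188292
-58 top umax 406.20569826603287 v there 191.82361763034194 scene u 351.1692459349269 355.7372085165101
-64 top umax 406.26452029095054 v there 192.36270943748642 scene u 350.7304098239938 356.1417447142336
-70 top umax 406.2633132471173 v there 191.67395944051137 scene u 350.24821261279095 356.60784953751374
-76 top umax 406.20207915018284 v there 191.92041074428454 scene u 349.8007422105901 357.0407888372465
161 [240 239 239 240 239 219  69  80  82  68  78 121 119 121 118 121]
163 [240 239 239 234 240 201  62  63  60  53 121 168 166 167 169 167]
165 [240 240 240 240 238 148  49  48  51  73 223 241 240 240 240 239]
167 [241 239 239 240 237 142  44  40  38  92 240 240 240 240 241 240]
173 [240 240 240 240 238 183 129 133 138 182 240 239 240 240 240 240]
176 [239 240 240 240 238 175 132 136 138 181 239 241 238 235 238 240]
```

```bash
cat >> h.py <<'E'
def to(p,yaw=None):
    s=telemetry.sense(); M=R.from_quat(s["tool_rot"]).as_matrix(); y=np.degrees(np.arctan2(M[1,1],M[0,1]))
    d=M.T@(np.array(p)-s["tcp_pos"]); print("t",round(s["t"],2),"tcp",s["tcp_pos"].round(4),"yaw",y.round(2),"tilt",(M[:2,2]).round(4),"shift(fs)",(d/.04).round(3),"gap",round(s["finger_gap"],3),"gf",round(s["gripper_force"],2),"F",np.round(s["force"],1))
    if yaw is not None: print("turn z(fs)",round(-((yaw-y+180)%360-180)/90,4))
E
python3 - <<'E'
from h import *
import pickle
o=pickle.load(open("s0.pkl","rb"))
W=pts(o["top"]).reshape(-1,3)
a=np.array([.183,-.598]);b=np.array([.5755,-.325]);d=(b-a)/np.linalg.norm(b-a);n=np.array([-d[1],d[0]])
q=W[:,:2]-a;k=(abs(q@n)<.09);L=q@d
for i in np.arange(-.1,.6,.05):
    m=k&(L>=i)&(L<i+.05);print(round(i,2),m.sum(),W[m,2].max().round(3) if m.sum() else None,end="; ")
to([.5755,-.325,.231],-59)
E
```

```text
-0.1 0 None; -0.05 471 0.37; 0.0 2487 0.58; 0.05 2653 0.595; 0.1 807 0.584; 0.15 622 0.111; 0.2 1006 0.111; 0.25 1290 0.111; 0.3 1301 0.112; 0.35 1251 0.114; 0.4 1063 0.11; 0.45 975 0.093; 0.5 961 0.008; 0.55 953 0.008; t 0.1 tcp [ 0.1827 -0.597   0.2304] yaw -73.0 tilt [-0.0002  0.002 ] shift(fs) [ 1.1379e+01 -3.6310e+00 -3.0000e-03] gap 1.0 gf 0.0 F [-0.5 -0.6  0.5]
turn z(fs) -0.1555
```

```bash
python3 -m crank '.76 -.24 0 0 0 0;.76 -.24 0 0 0 0;.76 -.24 0 0 0 0;.76 -.24 0 0 0 0;.76 -.24 0 0 0 0' 1 && python3 -m crank '.76 -.24 0 0 0 0;.76 -.24 0 0 0 0;.76 -.24 0 0 0 0;.76 -.24 0 0 0 0;.76 -.24 0 0 0 0' && python3 -m crank '.76 -.24 0 0 0 0;.76 -.24 0 0 0 0;.76 -.24 0 0 0 0;0 0 0 0 0 -.08;0 0 0 0 0 -.075' - 15; python3 -c "
from h import *
to([.5755,-.325,.054],-59)"
```

```text
t: 0.6
tcp_pos: [0.3149, -0.5062, 0.2308]
tool_rot: [0.989, 0.148, -0.0, -0.001]
force: [0.2, -0.1, 0.3]
finger_gap: 1.001
gripper_force: 0.0
t: 1.1
tcp_pos: [0.4462, -0.4158, 0.2308]
tool_rot: [0.989, 0.148, -0.0, -0.0]
force: [0.2, 0.8, -0.6]
finger_gap: 1.001
gripper_force: 0.0
t: 1.6
tcp_pos: [0.525, -0.3613, 0.2306]
tool_rot: [0.963, 0.27, -0.0, -0.001]
force: [0.1, 0.4, -0.4]
finger_gap: 0.999
gripper_force: 0.0
t 1.6 tcp [ 0.525  -0.3613  0.2306] yaw -58.63 tilt [-0.001   0.0009] shift(fs) [ 1.553 -0.112  4.414] gap 0.999 gf 0.0 F [ 0.1  0.4 -0.4]
turn z(fs) 0.0042
```

```bash
python3 -m crank '.78 -.056 0 0 0 0;.78 -.056 0 0 0 0;0 0 .8 0 0 0;0 0 .8 0 0 0;0 0 .6 0 0 0' && python3 -c "
from h import *
to([.5755,-.325,.054],-59)
s=snapshot('scene');a=cv2.resize(s['image'][100:200,300:420],(720,600),interpolation=cv2.INTER_CUBIC);cv2.imwrite('pics/e.png',a[:,:,::-1])"
```

```text
t: 2.1
tcp_pos: [0.5748, -0.3256, 0.1409]
tool_rot: [0.964, 0.267, -0.001, -0.001]
force: [0.0, -0.5, 0.5]
finger_gap: 0.997
gripper_force: 0.0
t 2.1 tcp [ 0.5748 -0.3256  0.1409] yaw -59.0 tilt [-0.0024  0.0018] shift(fs) [0.026 0.003 2.173] gap 0.997 gf 0.0 F [ 0.  -0.5  0.5]
turn z(fs) 0.0001
```

View pics/e.png

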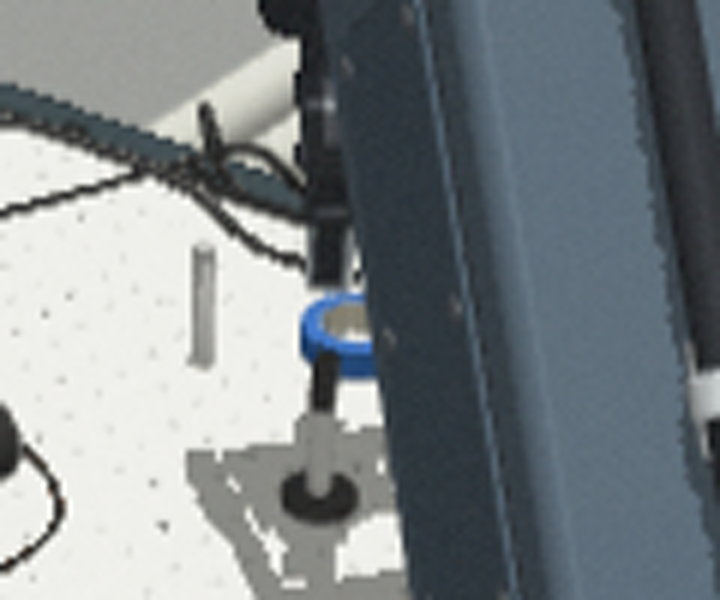

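The open fingers straddle the ring from above, at crop (330,250) with the ring at (325,380). I'll descend, then close in small steps.

```bash
python3 -m crank '.025 0 .6 0 0 0;0 0 .6 0 0 0;0 0 .6 0 0 0;0 0 .42 0 0 0;0 0 0 0 0 0' && python3 -m crank '0 0 0 0 0 0;0 0 0 0 0 0;0 0 0 0 0 0;0 0 0 0 0 0;0 0 0 0 0 0' -.1 15 && python3 -m crank '0 0 0 0 0 0;0 0 0 0 0 0;0 0 0 0 0 0;0 0 0 0 0 0;0 0 0 0 0 0' -.27 15;  python3 -c "
from h import *
to([.5755,-.325,.052],-59)"
```

```text
t: 2.65
tcp_pos: [0.5747, -0.3251, 0.0521]
tool_rot: [0.964, 0.267, -0.002, -0.002]
force: [0.4, -0.9, 0.4]
finger_gap: 1.002
gripper_force: 0.0
t: 3.15
tcp_pos: [0.5766, -0.3265, 0.0553]
tool_rot: [0.964, 0.267, 0.0, 0.0]
force: [-0.1, 0.6, -0.4]
finger_gap: 0.451
gripper_force: 0.0
t: 3.65
tcp_pos: [0.5764, -0.3264, 0.0546]
tool_rot: [0.964, 0.267, 0.0, 0.0]
force: [0.6, -0.1, -0.3]
finger_gap: 0.365
gripper_force: 0.4
t 3.65 tcp [ 0.5764 -0.3264  0.0546] yaw -59.05 tilt [ 0.0003 -0.0002] shift(fs) [-0.002 -0.042  0.064] gap 0.365 gf 0.44 F [ 0.6 -0.1 -0.3]
turn z(fs) -0.0005
```

```bash
python3 -m crank '0 0 .06 0 0 0;0 0 0 0 0 0;0 0 0 0 0 0;0 0 0 0 0 0;0 0 0 0 0 0' -.32 15
```

```text
t: 4.15
tcp_pos: [0.5773, -0.3275, 0.054]
tool_rot: [0.964, 0.267, 0.001, 0.002]
force: [0.0, -0.9, 7.7]
finger_gap: 0.341
gripper_force: 13.2
```

```bash
python3 -m crank '0 0 -.1 0 0 0;0 0 -.1 0 0 0;0 0 -.2 0 0 0;0 0 -.3 0 0 0;0 0 -.3 0 0 0' && python3 -m crank '0 0 -.3 0 0 0;0 0 -.3 0 0 0;0 0 -.3 0 0 0;0 0 -.1 0 0 0;0 0 0 0 0 0'; python3 -c "
from h import *
s=snapshot('scene');a=cv2.resize(s['image'][80:200,300:420],(600,600),interpolation=cv2.INTER_CUBIC);cv2.imwrite('pics/f.png',a[:,:,::-1])"
```

```text
t: 4.65
tcp_pos: [0.5762, -0.3261, 0.0928]
tool_rot: [0.964, 0.267, -0.0, -0.0]
force: [0.2, 0.2, -2.6]
finger_gap: 0.342
gripper_force: 12.9
t: 5.15
tcp_pos: [0.5768, -0.3266, 0.1333]
tool_rot: [0.964, 0.267, 0.001, 0.001]
force: [-0.1, 0.5, -2.5]
finger_gap: 0.343
gripper_force: 12.9
```

View pics/f.png

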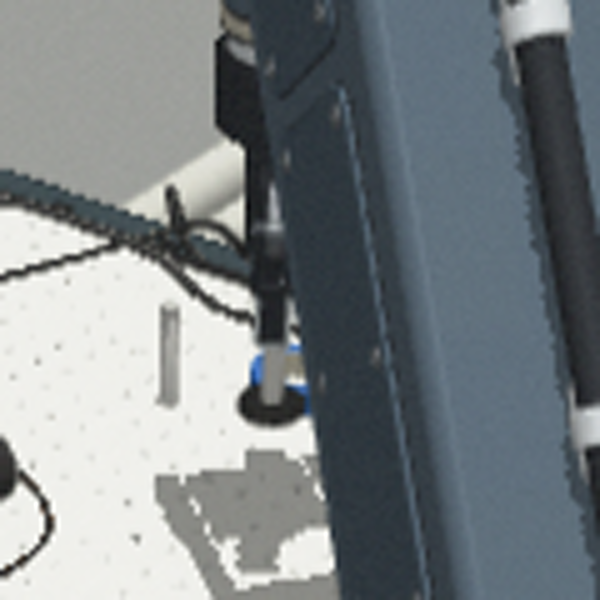

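Lens is held upright with its foot at crop (270,405), and the wrist reads -2.5 N, its weight. I'll refine the nest position from both views while carrying it high.

```bash
python3 -m crank '0 0 -.5 0 0 0;0 0 -.8 0 0 0;0 0 -.8 0 0 0;0 0 -.8 0 0 0;0 0 -.8 0 0 0' && python3 -m crank '.1 -.16 -.34 0 0 0;.3 -.5 0 0 0 0;.35 -.57 0 0 0 0;.35 -.57 0 0 0 0;.35 -.57 0 0 0 0' && python3 -m crank '.35 -.57 0 0 0 0;.35 -.57 0 0 0 0;.35 -.57 0 0 0 0;.35 -.57 0 0 0 0;.35 -.57 0 0 0 0' ; python3 - <<'E'
from h import *
import pickle
from scipy.optimize import least_squares
o=pickle.load(open("s0.pkl","rb"))
for nm in o:
    W=pts(o[nm]).reshape(-1,3);r=np.hypot(W[:,0]-.579,W[:,1]-.042);m=(W[:,2]>.1015)&(W[:,2]<.111)&(r<.034)
    w=W[m];f=least_squares(lambda p:np.hypot(w[:,0]-p[0],w[:,1]-p[1])-p[2],[.579,.042,.025],loss="soft_l1",f_scale=.002);print(nm,m.sum(),f.x)
im=o["scene"]["image"][205:240,245:290];g=cv2.resize(im,None,fx=6,fy=6,interpolation=cv2.INTER_CUBIC);g=cv2.cvtColor(g,cv2.COLOR_RGB2GRAY)
e=cv2.Canny(g,40,100);c=[k for k in cv2.findContours(e,1,1)[0] if len(k)>40]
for k in c:
    E=cv2.fitEllipse(k); print(len(k),np.round(E[1],0),ray(o["scene"],245+(E[0][0]-2.5)/6,205+(E[0][1]-2.5)/6,.1055)[:2].round(4))
to([.58,.042,.295],-4.4)
E
```

```text
t: 5.7
tcp_pos: [0.5757, -0.3258, 0.2801]
tool_rot: [0.964, 0.267, -0.001, -0.001]
force: [0.5, -0.4, -2.7]
finger_gap: 0.341
gripper_force: 13.0
t: 6.2
tcp_pos: [0.5754, -0.2112, 0.2906]
tool_rot: [0.964, 0.267, -0.002, -0.003]
force: [-0.3, 0.5, -1.9]
finger_gap: 0.344
gripper_force: 13.0
t: 6.7
tcp_pos: [0.5762, -0.0777, 0.2907]
tool_rot: [0.964, 0.267, -0.003, -0.002]
force: [0.3, 0.2, -3.1]
finger_gap: 0.341
gripper_force: 13.0
scene 95 [0.58181853 0.04420131 0.02642779]
top 82 [0.58206471 0.04378003 0.02596916]
47 [5. 5.] [0.5013 0.0671]
46 [ 2. 24.] [0.546  0.0963]
93 [42. 60.] [0.4993 0.0746]
92 [16. 29.] [0.5349 0.0871]
54 [12. 13.] [0.522  0.0606]
73 [ 4. 33.] [0.5791 0.1121]
109 [16. 22.] [0.5768 0.0998]
109 [11. 48.] [0.546  0.0711]
81 [ 5. 43.] [0.5412 0.0536]
59 [ 2. 33.] [0.5454 0.0516]
387 [37. 95.] [0.5688 0.0701]
52 [ 4. 21.] [0.5405 0.0328]
89 [ 4. 36.] [0.536  0.0286]
86 [34. 59.] [0.5623 0.0416]
54 [31. 54.] [0.5306 0.0309]
76 [32. 72.] [0.5848 0.0633]
58 [ 9. 31.] [0.5675 0.0331]
43 [ 3. 20.] [0.6248 0.0685]
100 [42. 53.] [0.5454 0.0294]
69 [ 5. 21.] [0.5825 0.0297]
132 [30. 56.] [0.5989 0.0525]
65 [ 2. 32.] [0.6266 0.0551]
47 [17. 28.] [0.5713 0.0035]
54 [ 5. 25.] [0.618 0.042]
78 [ 9. 42.] [0.6243 0.0384]
60 [ 8. 28.] [ 0.5655 -0.0022]
53 [ 6. 31.] [0.6128 0.0278]
116 [29. 65.] [ 0.5617 -0.0057]
71 [ 7. 35.] [ 0.6024 -0.0061]
92 [13. 74.] [ 0.6035 -0.0253]
189 [ 3. 91.] [0.6131 0.0109]
t 6.7 tcp [ 0.5762 -0.0777  0.2907] yaw -58.99 tilt [-0.0061  0.003 ] shift(fs) [ 1.623 -2.515 -0.098] gap 0.341 gf 12.97 F [ 0.3  0.2 -3.1]
turn z(fs) -0.6065
```

```bash
python3 -m crank '.35 -.53 0 0 0 0;.35 -.53 0 0 0 0;.35 -.53 0 0 0 0;.35 -.53 0 0 0 0;.27 -.4 0 0 0 -.03' && python3 -m crank '0 0 0 0 0 -.08;0 0 0 0 0 -.085;0 0 0 0 0 -.085;0 0 0 0 0 -.085;0 0 0 0 0 -.085' && python3 -m crank '0 0 0 0 0 -.085;0 0 0 0 0 -.07;0 0 .4 0 0 0;0 0 .4 0 0 0;0 0 0 0 0 0' ; python3 - <<'E'
from h import *
to([.581,.0433,.175],-4.4)
s=snapshot("scene");save(s,"g_full.png");W=pts(s);z0=telemetry.sense()["tcp_pos"][2]-.054
import pickle;pickle.dump(s,open("s1.pkl","wb"));print("expected foot z",z0,proj(s,[.581,.0433,z0+.008]))
a=cv2.resize(s["image"][150:250,210:330],(720,600),interpolation=cv2.INTER_CUBIC);cv2.imwrite("pics/g.png",a[:,:,::-1])
E
```

```text
t: 7.2
tcp_pos: [0.5811, 0.0431, 0.2907]
tool_rot: [0.957, 0.291, -0.003, -0.002]
force: [-0.4, -0.2, -3.2]
finger_gap: 0.344
gripper_force: 13.0
t: 7.7
tcp_pos: [0.5812, 0.0416, 0.2907]
tool_rot: [0.81, 0.587, -0.002, -0.003]
force: [-0.8, -0.3, -2.4]
finger_gap: 0.341
gripper_force: 13.0
t: 8.2
tcp_pos: [0.5796, 0.0414, 0.2569]
tool_rot: [0.735, 0.679, -0.004, -0.005]
force: [-0.3, -0.1, -2.8]
finger_gap: 0.346
gripper_force: 13.0
t 8.2 tcp [0.5796 0.0414 0.2569] yaw -4.53 tilt [-0.0115  0.002 ] shift(fs) [0.047 0.056 2.048] gap 0.346 gf 12.95 F [-0.3 -0.1 -2.8]
turn z(fs) -0.0015
expected foot z 0.20456317259882384 [[263.3390471  183.06354764]]
```

View pics/g.png

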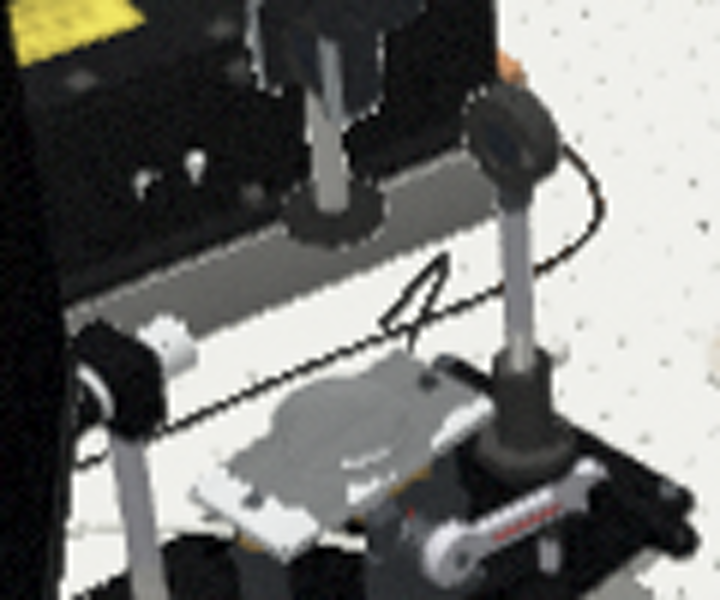

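The lens hangs above the nest, foot at crop (335,210) and cup at crop (345,415). Measuring the foot's offset now.

```bash
python3 - <<'E'
from h import *
import pickle
from scipy.optimize import least_squares
s=pickle.load(open("s1.pkl","rb"));W=pts(s);r=np.hypot(W[...,0]-.5796,W[...,1]-.0414)
m=(r<.032)&(W[...,2]>.19)&(W[...,2]<.225);v,u=np.where(m);print("u",u.min(),u.max(),"v",v.min(),v.max())
for a in range(v.min(),v.max()+1):
    k=u[v==a]; print(a,k.min(),k.max(),W[a,k,2].mean().round(4),end="; ")
f=m&(W[...,2]>.2065)&(W[...,2]<.2165);w=W[f];print("\nfoot top",len(w),np.median(w[:,2]),(w.max(0)+w.min(0))/2)
g=least_squares(lambda p:np.maximum(np.hypot(w[:,0]-p[0],w[:,1]-p[1])-.02,0),[.58,.042]);print(g.x)
p=m&(W[...,2]>.2175);q=W[p];print("post",q[:,:].mean(0))
pv,pu=np.where(p);print("post u",pu.mean(),"pred",proj(s,[[.5796,.0414,.22],[.5796,.0414,.2086]]))
E
```

```text
u 257 274 v 179 191
179 267 268 0.2164; 180 261 271 0.2173; 181 259 272 0.2145; 182 258 273 0.213; 183 257 273 0.212; 184 257 274 0.2103; 185 257 274 0.2105; 186 257 274 0.2098; 187 257 273 0.2098; 188 257 273 0.2089; 189 258 272 0.2074; 190 259 270 0.2053; 191 262 267 0.204; 
foot top 138 0.21017049801149357 [0.57761519 0.04106057 0.21122916]
[0.57722551 0.04130357]
post [0.57598415 0.04307263 0.22064839]
post u 264.77777777777777 pred [[264.10892776 180.16962133]
 [264.51586271 184.31936389]]
```

```bash
python3 -m crank '.074 .085 .2 0 0 0;0 0 .5 0 0 0;0 0 .5 0 0 0;0 0 .5 0 0 0;0 0 .3 0 0 0' && python3 -m crank '0 0 0 0 0 0;0 0 0 0 0 0;0 0 0 0 0 0;0 0 0 0 0 0;0 0 0 0 0 0'; python3 - <<'E'
from h import *
import pickle
to([.585,.046,.150],-4.4)
s=snapshot("scene");W=pts(s);T=telemetry.sense()["tcp_pos"];z0=T[2]-.054;r=np.hypot(W[...,0]-T[0],W[...,1]-T[1])
m=(r<.032)&(W[...,2]>z0-.01)&(W[...,2]<z0+.02);v,u=np.where(m);print("foot z",z0)
for a in range(v.min(),v.max()+1):
    k=u[v==a]; print(a,k.min(),k.max(),W[a,k,2].mean().round(4),end="; ")
print(proj(s,[[T[0],T[1],z0+.004],[.5815,.0438,.1055]]))
a=cv2.resize(s["image"][170:250,220:316],(720,600),interpolation=cv2.INTER_CUBIC);cv2.imwrite("pics/i.png",a[:,:,::-1])
E
```

```text
t: 8.75
tcp_pos: [0.5872, 0.0426, 0.1802]
tool_rot: [0.735, 0.678, -0.0, -0.001]
force: [-0.4, 0.3, -1.8]
finger_gap: 0.341
gripper_force: 13.0
t: 9.25
tcp_pos: [0.5882, 0.0421, 0.1826]
tool_rot: [0.735, 0.678, 0.001, 0.001]
force: [0.8, 0.9, -2.9]
finger_gap: 0.346
gripper_force: 13.0
t 9.25 tcp [0.5882 0.0421 0.1826] yaw -4.6 tilt [ 0.0017 -0.0002] shift(fs) [ 0.092 -0.089  0.814] gap 0.346 gf 12.97 F [ 0.8  0.9 -2.9]
turn z(fs) -0.0022
foot z 0.12839506601023642
204 261 270 0.1362; 205 259 271 0.1389; 206 258 272 0.1391; 207 257 272 0.1381; 208 257 273 0.1366; 209 257 273 0.1359; 210 257 273 0.1355; 211 257 272 0.135; 212 257 272 0.135; 213 258 270 0.1347; 214 259 270 0.1319; 215 260 268 0.1302; [[264.24385147 209.44847157]
 [266.68797106 219.60903845]]
```

View pics/i.png

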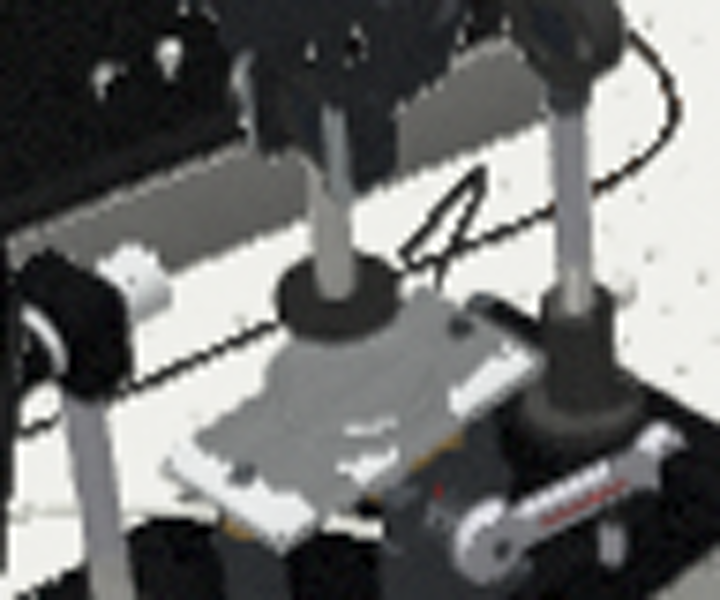

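The foot at crop (337,297) sits up-left of the cup; the TCP settled 5–6 mm too far in x. Correcting.

```bash
python3 -m crank '.05 -.144 .2 0 0 0;0 0 .1 0 0 0;0 0 0 0 0 0;0 0 0 0 0 0;0 0 0 0 0 0'; python3 - <<'E'
from h import *
to([.5826,.0445,.150],-4.4)
s=snapshot("scene");W=pts(s);T=telemetry.sense()["tcp_pos"];z0=T[2]-.054;r=np.hypot(W[...,0]-T[0],W[...,1]-T[1])
m=(r<.032)&(W[...,2]>z0-.01)&(W[...,2]<z0+.02);v,u=np.where(m);print("foot z",z0)
for a in range(v.min(),v.max()+1):
    k=u[v==a]; print(a,k.min(),k.max(),end="; ")
print(proj(s,[[T[0],T[1],z0+.004],[.5812,.0435,z0+.004]]))
E
```

```text
t: 9.8
tcp_pos: [0.5824, 0.0445, 0.1698]
tool_rot: [0.735, 0.678, 0.0, 0.0]
force: [0.2, 0.1, -1.6]
finger_gap: 0.344
gripper_force: 13.0
t 9.8 tcp [0.5824 0.0445 0.1698] yaw -4.59 tilt [ 0.0004 -0.0001] shift(fs) [0.    0.004 0.494] gap 0.344 gf 12.98 F [ 0.2  0.1 -1.6]
turn z(fs) -0.0022
foot z 0.11580472363270325
209 269 270; 210 261 272; 211 260 273; 212 259 274; 213 259 274; 214 258 274; 215 258 274; 216 258 276; 217 258 274; 218 259 273; 219 260 278; 220 261 271; 221 263 268; Traceback (most recent call last):
  File "<stdin>", line 6, in <module>
    return umr_minimum(a, axis, None, out, keepdims, initial, where)
ValueError: zero-size array to reduction operation minimum which has no identity
```

```bash
python3 -m crank '0 0 .15 0 0 0;0 0 .12 0 0 0;0 0 .08 0 0 0;0 0 .04 0 0 0;0 0 .02 0 0 0'; python3 -m crank '0 0 .02 0 0 0;0 0 .02 0 0 0;0 0 .01 0 0 0;0 0 0 0 0 0;0 0 0 0 0 0'
```

```text
t: 10.35
tcp_pos: [0.582, 0.0446, 0.1529]
tool_rot: [0.735, 0.678, -0.0, -0.0]
force: [0.9, -0.2, -3.2]
finger_gap: 0.343
gripper_force: 13.0
t: 10.85
tcp_pos: [0.5822, 0.0446, 0.1514]
tool_rot: [0.735, 0.678, 0.0, 0.0]
force: [0.2, 0.4, -3.3]
finger_gap: 0.343
gripper_force: 13.0
```

```bash
python3 -m crank '0 0 .01 0 0 0;0 0 .01 0 0 0;0 0 .01 0 0 0;0 0 0 0 0 0;0 0 0 0 0 0'; python3 -m crank '0 0 .01 0 0 0;0 0 .01 0 0 0;0 0 .0 0 0 0;0 0 0 0 0 0;0 0 0 0 0 0'
```

```text
t: 11.35
tcp_pos: [0.5821, 0.0446, 0.1501]
tool_rot: [0.735, 0.678, -0.0, -0.0]
force: [0.2, -0.0, -3.1]
finger_gap: 0.34
gripper_force: 13.0
t: 11.85
tcp_pos: [0.5823, 0.0445, 0.1497]
tool_rot: [0.735, 0.678, 0.0, 0.0]
force: [-0.3, -0.8, 1.2]
finger_gap: 0.341
gripper_force: 13.1
```

Floor contact at the expected height. Releasing and lifting, then a check picture.

```bash
python3 -m crank '0 0 0 0 0 0;0 0 0 0 0 0;0 0 0 0 0 0;0 0 0 0 0 0;0 0 0 0 0 0' -.2; python3 -m crank '0 0 0 0 0 0;0 0 0 0 0 0;0 0 0 0 0 0;0 0 0 0 0 0;0 0 -.1 0 0 0' .5; python3 -m crank '0 0 -.3 0 0 0;0 0 -.6 0 0 0;0 0 -.8 0 0 0;0 0 -.8 0 0 0;0 0 -.6 0 0 0'; python3 - <<'E'
from h import *
s=snapshot("scene")
a=cv2.resize(s["image"][170:250,220:316],(480,400),interpolation=cv2.INTER_CUBIC);cv2.imwrite('pics/j.png',a[:,:,::-1])
W=pts(s);m=(np.hypot(W[...,0]-.581,W[...,1]-.0435)<.035)
for lo,hi in((.15,.19),(.165,.19)):
  w=W[m&(W[...,2]>lo)&(W[...,2]<hi)];e,V=np.linalg.eigh(np.cov(w[:,:2].T));print(len(w),w.mean(0),w[:,2].max(),np.sqrt(e),np.degrees(np.arctan2(V[1,1],V[0,1])))
p=np.array([.5812,.0435,.051]);c,sn=np.cos(np.radians(-4.37)),np.sin(np.radians(-4.37))
st=lambda x,y:np.array([.5812+c*x-sn*y,.0435+sn*x+c*y])
print("handle",st(-.094,-.0782),"axle",st(-.094,0))
to([*st(-.094,-.0782),.25],85.6)
E
```

```text
t: 12.35
tcp_pos: [0.5822, 0.0446, 0.1493]
tool_rot: [0.735, 0.678, 0.0, -0.0]
force: [0.5, 0.6, 0.1]
finger_gap: 0.401
gripper_force: 0.0
t: 12.85
tcp_pos: [0.5817, 0.0446, 0.153]
tool_rot: [0.735, 0.678, -0.0, -0.001]
force: [0.2, -0.0, 0.4]
finger_gap: 0.748
gripper_force: 0.0
t: 13.35
tcp_pos: [0.5829, 0.0445, 0.2807]
tool_rot: [0.735, 0.678, 0.001, 0.001]
force: [-0.3, -0.3, -0.2]
finger_gap: 0.745
gripper_force: 0.0
121 [0.5799165  0.04538763 0.16989356] 0.1859993155621771 [0.00294973 0.00921371] 174.70186479501413
81 [0.57885327 0.04511145 0.17544073] 0.1859993155621771 [0.00302617 0.0095389 ] 173.96323436210798
handle [ 0.48151468 -0.02731014] axle [0.48747328 0.05066251]
t 13.4 tcp [0.5851 0.0444 0.2846] yaw -4.58 tilt [ 0.0113 -0.0013] shift(fs) [-1.993 -2.448  0.839] gap 0.751 gf 0.0 F [1.6 0.7 2.4]
turn z(fs) -1.002
```

View pics/j.png

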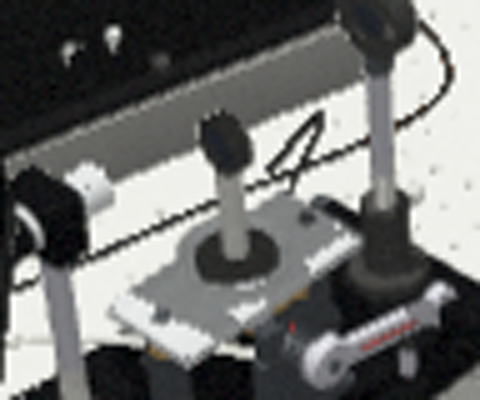

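The lens stands upright in the nest (ring at crop (225,145), foot in cup at (237,255)), ring plane at -5.7° against the station's -4.4°. Now the lever.

```bash
python3 -m crank '-.4 -.49 0 0 0 0;-.4 -.49 0 0 0 0;-.4 -.49 0 0 0 0;-.4 -.49 0 0 0 0;-.4 -.49 0 0 0 0' .2 20; python3 -m crank '0 0 0 0 0 -.09;0 0 0 0 0 -.09;0 0 0 0 0 -.09;0 0 0 0 0 -.09;0 0 0 0 0 -.09'; python3 -m crank '0 0 0 0 0 -.09;0 0 0 0 0 -.09;0 0 0 0 0 -.09;0 0 0 0 0 -.09;0 0 0 0 0 -.09';python3 -m crank '0 0 0 0 0 -.09;0 0 0 0 0 -.01;0 0 0 0 0 0;0 0 0 0 0 0;0 0 0 0 0 0'; python3 - <<'E'
from h import *
import pickle
o=pickle.load(open("s0.pkl","rb"))
for nm in o:
    W=pts(o[nm]);c=o[nm]["image"].max(2)
    m=(c<90)&(W[...,2]>.038)&(W[...,2]<.068)&(W[...,0]>.445)&(W[...,0]<.515)&(abs(W[...,1]+.027)<.025);w=W[m]
    if len(w)<5: print(nm,len(w));continue
    e,V=np.linalg.eigh(np.cov(w[:,:2].T));print(nm,len(w),w.mean(0),w.min(0),w.max(0),np.degrees(np.arctan2(V[1,1],V[0,1])))
to([.4815,-.0275,.05],85.6)
E
```

```text
t: 13.9
tcp_pos: [0.4772, -0.0278, 0.278]
tool_rot: [0.735, 0.678, 0.0, 0.001]
force: [0.5, -0.4, 0.0]
finger_gap: 0.602
gripper_force: 0.0
t: 14.4
tcp_pos: [0.4781, -0.0274, 0.278]
tool_rot: [0.452, 0.892, 0.0, 0.001]
force: [-1.6, -0.2, -0.0]
finger_gap: 0.597
gripper_force: 0.0
t: 14.9
tcp_pos: [0.4781, -0.0273, 0.278]
tool_rot: [0.115, 0.993, -0.0, 0.001]
force: [-0.3, 0.2, -0.8]
finger_gap: 0.6
gripper_force: 0.0
t: 15.4
tcp_pos: [0.4781, -0.0273, 0.2774]
tool_rot: [0.041, 0.999, -0.0, 0.0]
force: [-0.1, 0.1, 0.4]
finger_gap: 0.603
gripper_force: 0.0
scene 128 [ 0.48489059 -0.0237779   0.05562015] [ 0.45791373 -0.03508237  0.04442716] [ 0.5148057  -0.00517642  0.06176056] 179.130844816533
top 84 [ 0.4873383  -0.02869754  0.05782053] [ 0.46186819 -0.0349896   0.04763393] [ 0.51150069 -0.02104648  0.06312366] 178.26846136884188
t 15.4 tcp [ 0.4781 -0.0273  0.2774] yaw 85.34 tilt [ 0.0001 -0.    ] shift(fs) [-8.500e-02  3.000e-03  5.685e+00] gap 0.603 gf 0.0 F [-0.1  0.1  0.4]
turn z(fs) -0.0029
```

```bash
python3 -m crank '0 0 .5 0 0 0;0 0 .8 0 0 0;0 0 .8 0 0 0;0 0 .8 0 0 0;0 0 .8 0 0 0'; python3 -m crank '0 0 .7 0 0 0;0 0 .6 0 0 0;0 0 .5 0 0 0;0 0 .3 0 0 0;0 0 0 0 0 0'; python3 -m crank '0 0 .0 0 0 0;0 0 .0 0 0 0;0 0 .0 0 0 0;0 0 .0 0 0 0;0 0 0 0 0 0'; python3 -c "
from h import *
to([.4785,-.0275,.035],85.6)"
```

```text
t: 15.9
tcp_pos: [0.4784, -0.0274, 0.1284]
tool_rot: [0.041, 0.999, -0.0, 0.001]
force: [0.0, -0.1, -0.3]
finger_gap: 0.604
gripper_force: 0.0
t: 16.4
tcp_pos: [0.4774, -0.0272, 0.044]
tool_rot: [0.04, 0.999, 0.0, -0.001]
force: [-0.4, 0.8, 0.1]
finger_gap: 0.602
gripper_force: 0.0
t: 16.9
tcp_pos: [0.4784, -0.0274, 0.0458]
tool_rot: [0.04, 0.999, -0.0, 0.001]
force: [0.5, 0.3, 0.5]
finger_gap: 0.602
gripper_force: 0.0
t 16.9 tcp [ 0.4784 -0.0274  0.0458] yaw 85.4 tilt [ 0.0011 -0.0003] shift(fs) [-0.003 -0.002  0.271] gap 0.602 gf 0.0 F [0.5 0.3 0.5]
turn z(fs) -0.0022
```

```bash
python3 -m crank '0 0 .15 0 0 0;0 0 .12 0 0 0;0 0 .0 0 0 0;0 0 .0 0 0 0;0 0 0 0 0 0'; python3 -m crank '0 0 .0 0 0 0;0 0 .0 0 0 0;0 0 .0 0 0 0;0 0 .0 0 0 0;0 0 0 0 0 0' -.5 30;  python3 -m crank '0 0 .0 0 0 0;0 0 .0 0 0 0;0 0 .0 0 0 0;0 0 .0 0 0 0;0 0 0 0 0 0' -1 30; python3 -c "
from h import *
to([.4785,-.0275,.035],85.6)"
```

```text
t: 17.4
tcp_pos: [0.478, -0.0273, 0.0344]
tool_rot: [0.04, 0.999, 0.0, -0.0]
force: [-0.0, 0.4, -0.1]
finger_gap: 0.6
gripper_force: 0.0
t: 17.9
tcp_pos: [0.4781, -0.0273, 0.0346]
tool_rot: [0.04, 0.999, -0.0, 0.0]
force: [0.3, 0.5, 0.1]
finger_gap: 0.252
gripper_force: 0.0
t: 18.4
tcp_pos: [0.4781, -0.0269, 0.0346]
tool_rot: [0.04, 0.999, 0.0, 0.0]
force: [1.2, 5.6, 3.0]
finger_gap: 0.188
gripper_force: 29.2
t 18.4 tcp [ 0.4781 -0.0269  0.0346] yaw 85.39 tilt [0.0002 0.0004] shift(fs) [-0.011 -0.013 -0.01 ] gap 0.188 gf 29.25 F [1.2 5.6 3. ]
turn z(fs) -0.0023
```

```bash
python3 -c "
import numpy as np
a=np.radians(np.linspace(-12,90,26));
print(np.c_[np.degrees(a[1:]),2*(np.cos(a[:-1])-np.cos(a[1:])),-2*np.diff(np.sin(a))].round(3).tolist())"
```

```text
[[-7.92, -0.025, -0.14], [-3.84, -0.015, -0.142], [0.24, -0.004, -0.142], [4.32, 0.006, -0.142], [8.4, 0.016, -0.142], [12.48, 0.026, -0.14], [16.56, 0.036, -0.138], [20.64, 0.045, -0.135], [24.72, 0.055, -0.131], [28.8, 0.064, -0.127], [32.88, 0.073, -0.122], [36.96, 0.082, -0.117], [41.04, 0.09, -0.111], [45.12, 0.097, -0.104], [49.2, 0.104, -0.097], [53.28, 0.111, -0.089], [57.36, 0.117, -0.081], [61.44, 0.123, -0.072], [65.52, 0.127, -0.064], [69.6, 0.132, -0.054], [73.68, 0.135, -0.045], [77.76, 0.138, -0.035], [81.84, 0.14, -0.025], [85.92, 0.142, -0.015], [90.0, 0.142, -0.005]]
```

```bash
python3 -m crank '0 -.025 -.14 0 0 0;0 -.015 -.142 0 0 0;0 -.004 -.142 0 0 0;0 .006 -.142 0 0 0;0 .016 -.142 0 0 0'; python3 -m crank '0 .026 -.14 0 0 0;0 .036 -.138 0 0 0;0 .045 -.135 0 0 0;0 .055 -.131 0 0 0;0 .064 -.127 0 0 0'; python3 -c "
from h import *
to([.478,-.0275,.035],85.6)"
```

```text
t: 18.9
tcp_pos: [0.4779, -0.0282, 0.0625]
tool_rot: [0.04, 0.999, -0.0, -0.0]
force: [1.7, 1.9, -6.9]
finger_gap: 0.187
gripper_force: 29.3
t: 19.4
tcp_pos: [0.4785, -0.021, 0.0905]
tool_rot: [0.039, 0.999, -0.002, -0.0]
force: [-2.0, -9.5, -2.1]
finger_gap: 0.185
gripper_force: 29.3
t 19.4 tcp [ 0.4785 -0.021   0.0905] yaw 85.52 tilt [-0.0004 -0.0032] shift(fs) [-0.    -0.159  1.387] gap 0.185 gf 29.3 F [-2.  -9.5 -2.1]
turn z(fs) -0.0009
```

```bash
python3 -m crank '0 .073 -.122 0 0 0;0 .082 -.117 0 0 0;0 .09 -.111 0 0 0;0 .097 -.104 0 0 0;0 .104 -.097 0 0 0'; python3 -m crank '0 .111 -.089 0 0 0;0 .117 -.081 0 0 0;0 .123 -.072 0 0 0;0 .127 -.064 0 0 0;0 .132 -.054 0 0 0'; python3 -c "
from h import *
to([.478,.0513,.131],85.6)"
```

```text
t: 19.9
tcp_pos: [0.4796, -0.0065, 0.1139]
tool_rot: [0.037, 0.999, -0.005, -0.0]
force: [-8.4, -24.1, 11.9]
finger_gap: 0.181
gripper_force: 29.6
t: 20.4
tcp_pos: [0.4821, 0.0177, 0.1303]
tool_rot: [0.038, 0.999, -0.005, 0.001]
force: [-9.5, -17.9, 26.6]
finger_gap: 0.181
gripper_force: 31.6
t 20.4 tcp [0.4821 0.0177 0.1303] yaw 85.67 tilt [ 0.0013 -0.01  ] shift(fs) [ 0.165  0.83  -0.025] gap 0.181 gf 31.57 F [ -9.5 -17.9  26.6]
turn z(fs) 0.0008
```

```bash
python3 -c "
from h import *
from scipy.optimize import least_squares as L
p=np.array([(-.0269,.0346),(-.0282,.0625),(-.021,.0905),(-.0065,.1139),(.0177,.1303)])
f=L(lambda c:np.hypot(*(p-c[:2]).T)-.08,[.05,.05]);print(f.x,f.fun)
g=L(lambda c:np.hypot(*(p-c[:2]).T)-c[2],[.05,.05,.08]);print(g.x,g.fun)
c=f.x
for q in p: d=q-c;print(np.degrees(np.arctan2(d[1],-d[0])))
s=snapshot('scene');a=cv2.resize(s['image'][160:260,200:320],(720,600),interpolation=cv2.INTER_CUBIC);cv2.imwrite('pics/k.png',a[:,:,::-1])"
```

```text
[0.05086043 0.05722892] [ 0.00098613 -0.00076405 -0.00081107  0.00063393  0.00024336]
[0.05554599 0.05507794 0.08461462] [ 0.00033646 -0.00054038 -0.00027002  0.0008824  -0.00040846]
-16.225429323579196
3.8143498392534103
24.84393769640415
44.6536342332874
65.59094820415194
```

View pics/k.png

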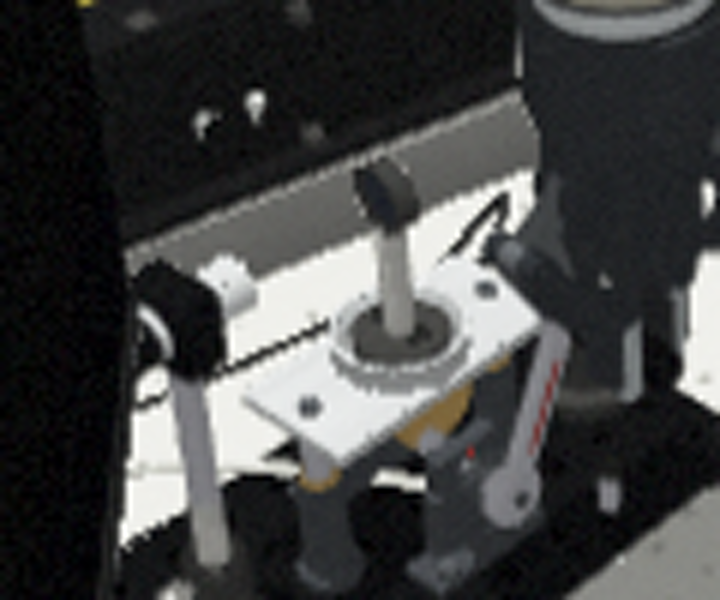

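The lever is about 20° short of upright (handle at crop (515,255)). The lens stands upright in the raised nest. My arc runs a few mm low (26 N upward on the tool), so I'll raise it while finishing.

```bash
python3 -m crank '0 .05 -.1 0 0 0;0 .1 -.06 0 0 0;0 .1 -.03 0 0 0;0 .1 -.02 0 0 0;0 .08 -.01 0 0 0'; python3 -c "
from h import *
to([.484,.0510,.136],85.6)"
```

```text
t: 20.95
tcp_pos: [0.4839, 0.0381, 0.137]
tool_rot: [0.039, 0.999, -0.002, 0.001]
force: [-1.3, -5.9, 3.8]
finger_gap: 0.188
gripper_force: 30.2
t 20.95 tcp [0.4839 0.0381 0.137 ] yaw 85.52 tilt [ 0.002  -0.0043] shift(fs) [0.022 0.323 0.023] gap 0.188 gf 30.21 F [-1.3 -5.9  3.8]
turn z(fs) -0.0009
```

```bash
python3 -m crank '0 .08 -.015 0 0 0;0 .08 -.008 0 0 0;0 .07 0 0 0 0;0 0 0 0 0 0;0 0 0 0 0 0'; python3 -c "
from h import *
to([.4844,.0508,.138],85.6)"
```

```text
t: 21.45
tcp_pos: [0.4846, 0.0476, 0.1377]
tool_rot: [0.039, 0.999, -0.002, 0.001]
force: [-1.7, -5.1, 7.8]
finger_gap: 0.184
gripper_force: 30.6
t 21.45 tcp [0.4846 0.0476 0.1377] yaw 85.5 tilt [ 0.0019 -0.0034] shift(fs) [ 0.011  0.078 -0.008] gap 0.184 gf 30.61 F [-1.7 -5.1  7.8]
turn z(fs) -0.0011
```

```bash
python3 -m crank '0 .045 -.008 0 0 0;0 .04 0 0 0 0;0 0 0 0 0 0;0 0 0 0 0 0;0 0 0 0 0 0'; python3 - <<'E'
from h import *
to([.4844,.0508,.138],85.6)
s=snapshot("scene")
c,sn=np.cos(np.radians(-4.37)),np.sin(np.radians(-4.37))
st=lambda x,y,z:[.5812+c*x-sn*y,.0435+sn*x+c*y,z]
P=proj(s,[st(-.06,0,.068),st(-.06,0,.148),st(-.094,0,.148),st(0,0,.188)]).round(1);print(P)
a=cv2.resize(s["image"][160:260,200:320],(720,600),interpolation=cv2.INTER_CUBIC)
for u,v in P: cv2.circle(a,(int((u-200+.5)*6),int((v-160+.5)*6)),3,(0,255,0),1)
cv2.imwrite('pics/l.png',a[:,:,::-1])
W=pts(s);m=(np.hypot(W[...,0]-.581,W[...,1]-.0435)<.035);w=W[m&(W[...,2]>.185)&(W[...,2]<.215)];e,V=np.linalg.eigh(np.cov(w[:,:2].T));print(len(w),w.mean(0),np.percentile(w[:,2],97),np.degrees(np.arctan2(V[1,1],V[0,1])))
E
```

```text
t: 21.95
tcp_pos: [0.4849, 0.0512, 0.1378]
tool_rot: [0.039, 0.999, -0.001, 0.001]
force: [-0.2, -5.6, 5.5]
finger_gap: 0.186
gripper_force: 30.4
t 21.95 tcp [0.4849 0.0512 0.1378] yaw 85.48 tilt [ 0.0018 -0.0029] shift(fs) [ 0.011 -0.01  -0.005] gap 0.186 gf 30.41 F [-0.2 -5.6  5.5]
turn z(fs) -0.0013
[[285.5 242.4]
 [283.7 216.4]
 [294.6 222.9]
 [264.1 191.9]]
77 [0.57787839 0.04508663 0.19527335] 0.20307720432843832 174.79697288717963
```

View pics/l.png

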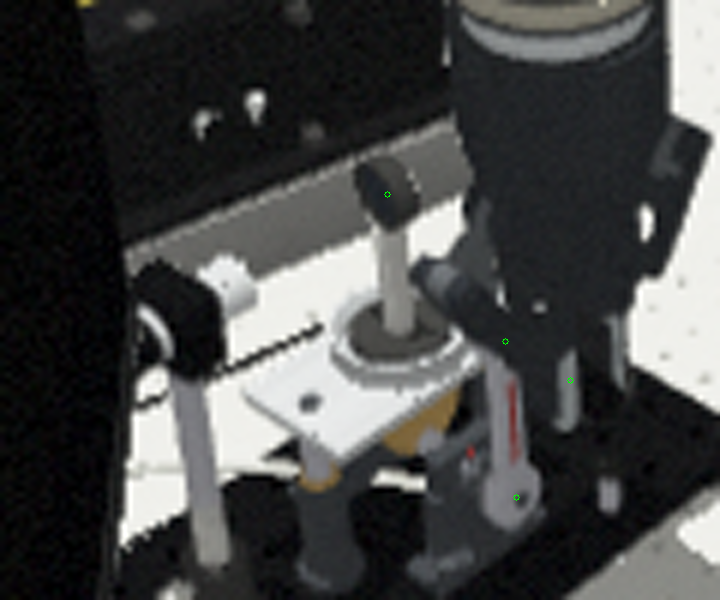

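The lever stands upright within about 2°: hub at crop (513,495), arm top at (498,350), vertical prediction (505,341). The lens stands level in the raised nest, its centre on the predicted beam point (387,194). One hold to confirm it is steady, then hand in.

```bash
python3 -m crank '0 0 0 0 0 0;0 0 0 0 0 0;0 0 0 0 0 0;0 0 0 0 0 0;0 0 0 0 0 0' && python3 -c "
from station import manip
print(manip.sign_off())"
```

```text
t: 22.5
tcp_pos: [0.4849, 0.0512, 0.1379]
tool_rot: [0.039, 0.999, -0.001, 0.001]
force: [-0.9, -4.8, 4.2]
finger_gap: 0.185
gripper_force: 30.4
the job is handed in; nothing more can be done
None
```

The job is handed in at 22.5 s: the lens, gripped at about 13 N, stands in the nest facing along the beam, and the gripper is holding the lever upright to within about 2° at full lift.

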